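# Carry a freshly painted cover to its drying stand on a lifting fork

### The job

The round red cover lying on the two-tined lifting fork has just been painted, so neither the fingers nor any other part of the robot may touch it. Pick up the fork by its handle, carry the cover level on the tines to the empty drying stand, lower the fork around the stand so that the cover is left centred and flat on the pad, then draw the fork out and lay it back in its wooden cradle. Leave the cover that is already drying on the other stand where it is.

Things in the scene. Friction and masses are not known exactly. Their poses are not given: they have to be found in the camera images.
- cover_center (a point): The wet red cover: a flat steel disc 64 mm across and 5 mm thick, with a raised boss 26 mm across and 3 mm high in the middle of its upper face, about 50 g. It lies loose on the fork's tines, held by friction only. The point is the disc's centre, half-way up its 5 mm; z is up through the boss.
- fork_grip (a point): Lifting fork, about 180 g, balanced near this point: the centre of its black handle, where it is gripped, 13 mm above the fork's flat underside. x points to the tine tips, y across, z up. Handle: straight bar 24 mm wide, 26 mm tall, x = -90 to +85 mm; then a 5 mm thick aluminium blade flush with its underside: shank 24 mm wide, two tines with tips at x = 187 mm.
- fork_slot (a point): The middle of the fork's tines, 150 mm ahead of fork_grip, level with their upper face (5 mm above the underside); the same axes. Two tines, each 14 mm wide and 5 mm thick, with a slot 36 mm wide between them, open at the tips (37 mm ahead of this point) and closed 23 mm behind it by a crossbar 64 mm wide. The cover lies across the tines, centred about here.
- rest_seat (a point): The fork's fixed wooden cradle: two uprights 14 mm thick, 62 mm high, at x = -60 and +70 mm, open between; ears 14 mm high and 52 mm apart at their ends keep the handle in. The point is level with their seating tops, where the fork's underside below fork_grip belongs; x points the way the tines point when the fork lies in it, z up. Base plate 170 x 80 x 12 mm.
- free_pad (a point): The empty drying stand (fixed): a round foot 72 mm across and 10 mm high, an upright rod 14 mm across and a round rubber pad 22 mm across and 6 mm thick on top. The point is the centre of the pad's upper face, 90 mm above the bench; z is up. The fork's slot passes down around pad and rod.
- full_pad (a point): The other drying stand, of the same shape and size, with a painted cover already on it; centre of the pad's upper face. Which of the two stands is nearer the robot varies.
- dry_cover_center (a point): The cover already drying on the other stand, same shape as the wet one; the point is the disc's centre. To be left alone.
There are look-alikes about, which are no part of the job. What is shaped like the part that bears free_pad but pink or turquoise is not meant. What is shaped like the part that bears cover_center but green or purple is not meant.

How it is judged:
By the outcome, as a careful person would: the job done as asked, in the order asked, and still so for the second after the job is handed in, with the robot touching nothing.
It also fails if it takes over 54 s, if anything falls off the work surface, if the arm or the gripper's body presses on something with over 40 N, if the wrist force passes 120 N, or if a joint passes its speed limit or range.

### The arm

A 6-joint arm with a two-finger parallel gripper is mounted at the origin on the work surface. World frame = base frame: x ahead of the robot, y to its left, z up, the work surface at z = 0. Lengths are in m, angles in rad, forces in N, time in s.
With the tool pointing down it reaches from about 0.275 to 0.825 m from the base axis. Payload 5.2 kg.
Tool frame: the origin (TCP) lies on the centre line of the jaws, within the pads' length; the fingertips stand 25 mm ahead of it and the grasp point (between the pads) lies 6 mm ahead of it; z points along the fingers, x is the direction in which the jaws open and shut, and the axes are right-handed (so a half turn about z gives the same grasp; the last joint's range is limited). The gripper opens to 93 mm and grips with 3 to 60 N. Pads are 15 mm wide; open, the fingers measure 128 mm over their backs; the gripper's body (75 mm by 188 mm) begins 65 mm behind the grasp point.
Start: joints at [0.97, 0.259, 1.535, -0, 1.348, -0.203], TCP at [0.213, 0.507, 0.244] pointing down, gripper open.
Joint ranges: [-3.14, 3.14], [-0.91, 2.08], [0.19, 2.58], [-1.22, 4.36], [0.22, 2.71], [-3.12, 3.12]. Speed limits (rad/s): [2.57, 2.57, 3.14, 3.14, 3.14, 3.14].

### API

Orientations are given as a 3x3 rotation matrix whose columns are the frame's x, y, z axes.
In Python, from plant import * gives the robot as it stands.
- The arm moves only by the tool send_rows, never from a script. Its argument "rows" is a list that holds one entry, the list of rows, each a list of 7 numbers: the finger opening in m, from 0 to 0.093, then the shift along the tool's x, y, z in m, then the turn, a rotation vector about the tool's x, y, z in rad. A call has 1 to 8 rows; each row is the pose to reach, as a shift and turn from the pose commanded when the call began, along the tool's axes at that moment; what a row does not reach only later rows make up. A row lasts 1/12 s, in which the tool goes at most 41.7 mm and 7.16 degrees, less where a joint would pass 70% of its speed; a pose out of reach is approached as far as the arm can. A call with a gripper value outside its range is refused whole. The fingers move at their own pace and stop on an object; "force" is the grip in N (left out, the last holds). Time passes only in rows, so rows that repeat a pose let the fingers close. It gives the time, the measured TCP pose, the force and the opening at its end, in the units of the state.
- get_state(): the state, without advancing time (a new reading comes with each control period).
- read_camera(name): name is "side" or "top"; returns the picture (400x640x3 uint8, blue, green, red); there is no depth.
- camera_info(name): a dict with "vfov" (degrees; the focal length in pixels is half the picture's height over the tangent of half this angle, whatever the lens; pixels are square), "cx", "cy" (the principal point, pixels), "view" (4x4, takes a point from world to camera coordinates). Camera axes: x right, y up, looking along -z (the intrinsics and any distortion apply to the point x, -y, -z); pixel columns grow to the right and rows downward; lengths in m; the calibration is good to about 2 mm. A picture is of the moment at which its call begins. camera_info takes no time and is no camera call.
- close_job(): hands the job in, once; it reports no verdict.
The state is a dict: "t": time; "qpos": joint angles; "dq": joint speeds; "joint_efforts": joint torques, N m; "ee_pos": TCP position; "ee_rot": TCP orientation; "wrist_force": force on the tool from outside, world axes, zero at the start; "wrist_torque": the same for the moment, N m; "finger_gap": finger opening in m.
Only numpy, scipy, OpenCV 4.12 (cv2) and the standard library are available. Lean on these libraries where they do the work, as an engineer would, in place of code of your own. Each camera call takes 0.05 s, during which the arm holds its last target. There are 200 camera calls.

## Working session

There is one attempt and no reset: what is moved stays moved. The work goes in short steps, Python scripts to look and compute and a tool call to move; the robot and the scene stay as the last step left them, time stands still between calls to the robot, and variables do not carry over. Pictures are saved under pics/ and viewed, about 8 in all and at most 12, crops included, and the job is handed in when it is done.

Besides the shell and the picture viewer there is one more tool, called as name([rows], argument=value, ...), one row to a line, values as JSON. send_rows: Moves the arm, as the interface text tells. Its arguments: {"type":"object","properties":{"rows":{"type":"array"},"force":{"type":"number"}},"required":["rows"]}

```bash
mkdir -p pics; ls; python3 - <<'E'
from plant import *
import cv2
for n in("side","top"):
    cv2.imwrite(f"pics/{n}0.png",read_camera(n)); print(n,camera_info(n))
print(get_state())
E
```

```text
pics
side {'vfov': 48.336103496738446, 'cx': 327.98761357292466, 'cy': 196.28414459803284, 'view': array([[ 0.8584813 , -0.51282521, -0.00449027, -0.4682377 ],
       [ 0.34103054,  0.56431003,  0.75183267, -0.26872759],
       [-0.38302484, -0.6469656 ,  0.65933867, -0.82793248],
       [ 0.        ,  0.        ,  0.        ,  1.        ]])}
top {'vfov': 48.140074880324796, 'cx': 323.15546764684603, 'cy': 202.31536726094376, 'view': array([[-0.00566976, -0.99996834,  0.00558278,  0.03050794],
       [ 0.98399099, -0.00458452,  0.17815925, -0.55967067],
       [-0.17812802,  0.00650353,  0.98398583, -0.91434452],
       [ 0.        ,  0.        ,  0.        ,  1.        ]])}
{'t': 0.1, 'qpos': array([ 9.70195796e-01,  2.59271025e-01,  1.53593939e+00,  2.90295814e-05,
        1.34799716e+00, -2.02823749e-01]), 'dq': array([ 0.00055068, -0.00070263, -0.00437317,  0.00106986,  0.00229947,
       -0.00104535]), 'joint_efforts': array([ 1.74231620e-03, -4.38215089e+01, -2.84644586e+01,  7.18919886e-02,
        3.61715199e-02, -9.08854236e-05]), 'ee_pos': array([0.21278437, 0.50670104, 0.24291406]), 'ee_rot': array([[ 3.87374858e-01,  9.21921820e-01, -9.36010790e-04],
       [ 9.21920948e-01, -3.87375828e-01, -1.31630407e-03],
       [-1.57611740e-03, -3.53024852e-04, -9.99998696e-01]]), 'wrist_force': array([-0.46901013, -0.15547262,  0.01456067]), 'wrist_torque': array([ 0.04342914, -0.01216791,  0.00098647]), 'finger_gap': 0.09308600427540101}
```

View pics/top0.png

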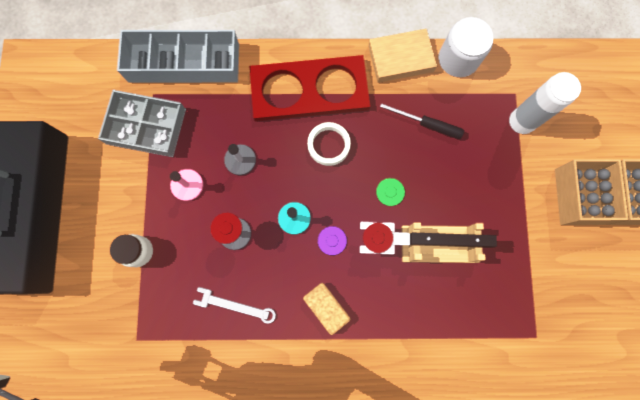

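View pics/side0.png

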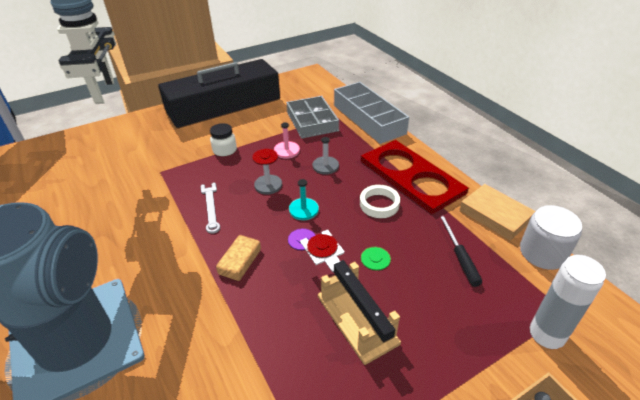

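Candidates in top image: 
- Covers: red on the fork (378,237) is the wanted one. Red on a stand (228,228) is the dry one. Green (390,192) and purple (332,240) are look-alikes.
- Stands: grey and empty (240,158) is the wanted one. Pink (186,184) and turquoise (294,217) are look-alikes. The grey one under red (230,232) is full.

Fork tines point left in the image, which is +y.

```bash
cat > h.py <<'E'
from plant import *
import numpy as np, cv2
def cam(n):
    c=camera_info(n); V=np.array(c["view"]); f=200/np.tan(np.radians(c["vfov"])/2)
    return V[:3,:3],V[:3,3],f,c["cx"],c["cy"]
def proj(n,p):
    R,t,f,cx,cy=cam(n); q=R@np.asarray(p,float)+t
    return np.array([cx+f*q[0]/-q[2], cy-f*q[1]/-q[2]])
def ray(n,u):
    R,t,f,cx,cy=cam(n); d=R.T@np.array([(u[0]-cx)/f,-(u[1]-cy)/f,-1]); return -R.T@t,d
def onz(n,u,z):
    o,d=ray(n,u); return o+d*(z-o[2])/d[2]
def tri(a,b):
    A=np.zeros((3,3));B=np.zeros(3)
    for n,u in(("top",a),("side",b)):
        o,d=ray(n,u); d/=np.linalg.norm(d); M=np.eye(3)-np.outer(d,d); A+=M;B+=M@o
    p=np.linalg.solve(A,B); return p,proj("top",p)-a,proj("side",p)-b
E
python3 - <<'E'
from h import *
def blobs(n,m,box,amin=15):
    x0,y0,x1,y1=box; k=np.zeros_like(m); k[y0:y1,x0:x1]=m[y0:y1,x0:x1]
    N,_,s,c=cv2.connectedComponentsWithStats(k.astype(np.uint8))
    return [(c[i].round(1),s[i].tolist()) for i in range(1,N) if s[i][4]>=amin]
T=cv2.imread("pics/top0.png");S=cv2.imread("pics/side0.png")
def red(I):
    h=cv2.cvtColor(I,cv2.COLOR_BGR2HSV); return ((h[...,0]<6)|(h[...,0]>174))&(h[...,1]>200)&(h[...,2]>110)
print("red top",blobs("t",red(T),(190,190,410,260))); print("red side",blobs("s",red(S),(240,140,350,265)))
blk=lambda I:(I.max(2)<60)
print("blk top",blobs("t",blk(T),(395,225,500,255),40)); print("blk side",blobs("s",blk(S),(320,250,400,340),40))
print("pad top",blobs("t",blk(T),(222,140,250,165),8)); print("pad side",blobs("s",blk(S),(310,120,340,150),8))
a=cv2.resize(T[205:275,345:505],None,fx=5,fy=5,interpolation=2)[:300]
a=cv2.resize(T[210:270,350:505],None,fx=5,fy=5,interpolation=cv2.INTER_CUBIC)
b=cv2.resize(T[135:185,215:292],None,fx=5,fy=5,interpolation=cv2.INTER_CUBIC)
c=cv2.resize(S[125:178,305:382],None,fx=5,fy=5,interpolation=cv2.INTER_CUBIC)
o=np.zeros((600,790,3),np.uint8); o[:300,:775]=a;o[300:550,:385]=b;o[300:565,400:785]=c
cv2.imwrite("pics/crop1.png",o)
E
```

```text
red top [(array([225.5, 227.4]), [211, 213, 30, 30, 684])]
red side [(array([264.6, 156.1]), [253, 149, 25, 15, 299]), (array([322.1, 245.2]), [308, 234, 29, 23, 502])]
blk top []
blk side [(array([366.5, 305.2]), [334, 261, 61, 79, 1122])]
pad top []
pad side [(array([325. , 140.4]), [322, 138, 7, 5, 25])]
```

View pics/crop1.png

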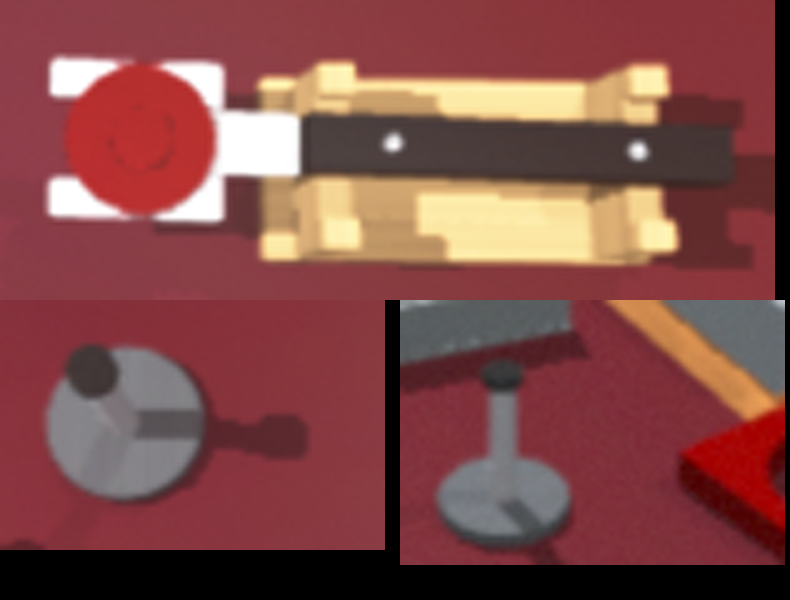

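```bash
cat > m.py <<'E'
from h import *
def red(I,box):
    x0,y0,x1,y1=box; J=I[y0:y1,x0:x1].astype(int); m=(J[...,2]>130)&(J[...,1]<58)&(J[...,2]-J[...,1]>110)
    return m
def big(m,box):
    m=cv2.morphologyEx(m.astype(np.uint8),cv2.MORPH_CLOSE,np.ones((3,3)))
    cs,_=cv2.findContours(m,0,cv2.CHAIN_APPROX_NONE); c=max(cs,key=cv2.contourArea)
    return c+np.array(box[:2])
def black(I,box,th=75):
    x0,y0,x1,y1=box; return I[y0:y1,x0:x1].max(2)<th
E
python3 - <<'E'
from m import *
T=cv2.imread("pics/top0.png");S=cv2.imread("pics/side0.png")
print("px",T[228,368],T[222,350+15],S[245,322],T[239,450],T[149,233])
R={}
for k,I,f,b in(("wetT",T,red,(355,215,400,260)),("wetS",S,red,(300,230,345,262)),("dryT",T,red,(205,208,248,247)),("dryS",S,red,(248,145,284,168)),
  ("hanT",T,black,(402,224,505,256)),("hanS",S,black,(328,255,400,342)),("padT",T,black,(224,140,244,160)),("padS",S,black,(316,132,335,150))):
    c=big(f(I,b),b); R[k]=c; e=cv2.fitEllipse(c) if k[:3]!="han" else cv2.minAreaRect(c); print(k,np.round(e[0],1),np.round(e[1],1),round(e[2],1),cv2.contourArea(c))
c=lambda k:np.array((cv2.fitEllipse(R[k]) if k[:3]!="han" else cv2.minAreaRect(R[k]))[0])
for k in("wet","dry","pad","han"):
    print(k,*[np.round(v,4) for v in tri(c(k+"T"),c(k+"S"))])
print("pad z.09",onz("top",c("padT"),.09),onz("side",c("padS"),.087)); print("wet z.072",onz("top",c("wetT"),.072),onz("side",c("wetS"),.071))
print("dry",onz("top",c("dryT"),.095))
bx=cv2.boxPoints(cv2.minAreaRect(R["hanT"])); print(bx, [onz("top",p,.088).round(4) for p in bx])
for p in((428.6,238.4),(477.6,240.)): print(onz("top",p,.089).round(4))
E
```

```text
px [ 50  49 184] [242 240 249] [  6  10 172] [58 60 74] [55 55 66]
wetT [377.2 237.3] [27. 28.] 104.9 589.0
wetS [321.9 245. ] [21.7 28.7] 90.1 484.0
dryT [225.2 227.5] [29.4 30.9] 55.3 714.0
dryS [264.6 155.7] [14.4 24.6] 85.1 276.0
hanT [460.  240.5] [70.2 12.2] 0.9 547.0
hanS [363.7 300.7] [92.  17.1] 54.4 1356.0
padT [233.  148.7] [7.8 9.2] 152.7 54.5
padS [324.8 139.4] [5.6 7.6] 88.2 31.0
wet [ 0.4814 -0.0842  0.0698] [-0.0641  0.1764] [ 0.186  -0.0432]
dry [0.4998 0.2274 0.094 ] [-0.159   0.4409] [ 0.3787 -0.064 ]
pad [0.6673 0.2176 0.0896] [-0.1773  0.4661] [ 0.388  -0.1043]
han [ 0.4713 -0.2508  0.0864] [-0.2524  0.6345] [ 0.7629 -0.1964]
pad z.09 [0.66824438 0.21714791 0.09      ] [0.66817557 0.22101557 0.087     ]
wet z.072 [ 0.48155958 -0.08404253  0.072     ] [ 0.48050364 -0.0850016   0.071     ]
dry [0.50061002 0.22692909 0.095     ]
[[424.81403 246.08945]
 [425.00122 233.9231 ]
 [495.1692  235.0026 ]
 [494.982   247.16895]] [array([ 0.4615, -0.1785,  0.088 ]), array([ 0.4863, -0.18  ,  0.088 ]), array([ 0.4834, -0.3237,  0.088 ]), array([ 0.4585, -0.3214,  0.088 ])]
[ 0.477  -0.1867  0.089 ]
[ 0.4732 -0.2866  0.089 ]
```

```bash
python3 - <<'E'
from m import *
T=cv2.imread("pics/top0.png").astype(np.uint8); J=T.astype(int)
sat=J.max(2)-J.min(2)
m=(J.max(2)<95)&(sat<32); b=(402,226,505,254); x0,y0,x1,y1=b
mm=m[y0:y1,x0:x1]
N,l,s,c=cv2.connectedComponentsWithStats(mm.astype(np.uint8)); k=1+np.argmax(s[1:,4]); mm=l==k; print(s[k])
xs=[];mid=[];w=[]
for x in range(mm.shape[1]):
    r=np.where(mm[:,x])[0]
    if len(r)>8: xs.append(x+x0); mid.append((r[0]+r[-1])/2+y0); w.append(r[-1]-r[0]+1)
print(xs[0],xs[-1],np.polyfit(xs,mid,1),np.median(w))
p=np.polyfit(xs,mid,1)
# white tines: edges
wm=(J.min(2)>200)
for y in(223,226,247,250): r=np.where(wm[y,350:412])[0]+350; print(y,r.min() if len(r) else 0,r.max() if len(r) else 0)
for x in(361,363,392,394,400,405): r=np.where(wm[215:262,x])[0]+215; print(x,r)
A,B=onz("top",(xs[0]-.5,np.polyval(p,xs[0])),.088),onz("top",(xs[-1]+.5,np.polyval(p,xs[-1])),.088)
print(A,B,np.linalg.norm(A-B)); d=(A-B)/np.linalg.norm(A-B); print(d,B+d*.09, A-d*.085)
E
```

```text
[  9   7  86  14 915]
411 495 [3.14932464e-02 2.25217205e+02] 11.0
223 360 393
226 360 393
247 360 393
250 360 393
361 [222 223 224 225 226 227 228 246 247 248 249 250 251 252]
363 [222 223 224 225 226 227 228 246 247 248 249 250 251 252]
392 [223 224 225 226 227 228 229 230 231 244 245 246 247 248 249 250 251 252
 253]
394 [232 233 234 235 236 237 238 239 240 241 242 243 244]
400 [233 234 235 236 237 238 239 240 241 242 243 244]
405 [233 234 235 236 237 238 239 240 241 242 243 244]
[ 0.47779218 -0.14998723  0.088     ] [ 0.47149619 -0.32344705  0.088     ] 0.17357404349240516
[0.03627268 0.99934193 0.        ] [ 0.47476073 -0.23350628  0.088     ] [ 0.474709   -0.23493129  0.088     ]
```

Wet cover is at (0.481,-0.084), and the handle grip is at (0.4747,-0.2342,0.075) with the tines along (0.036,0.999). The free pad is at (0.668,0.218,0.09), and the heights agree with the 62 mm cradle. Now moving above the handle.

send_rows([
  [[0.093, -0.015, 0.013, 0.001, 0, 0, 0], [0.093, -0.044, 0.04, 0.003, 0, 0, 0], [0.093, -0.073, 0.066, 0.005, 0, 0, 0], [0.093, -0.102, 0.093, 0.007, 0, 0, 0], [0.093, -0.131, 0.119, 0.009, 0, 0, 0], [0.093, -0.16, 0.145, 0.011, 0, 0, 0], [0.093, -0.189, 0.171, 0.013, 0, 0, 0], [0.093, -0.218, 0.198, 0.015, 0, 0, 0]],
], force=30)

```text
t: 0.77
ee_pos: [0.3108, 0.2277, 0.2284]
ee_rot: [[0.387, 0.922, -0.0], [0.922, -0.387, -0.0], [-0.0, -0.0, -1.0]]
wrist_force: [0.3, 1.1, 0.5]
finger_gap: 0.093
```

send_rows([
  [[0.093, -0.029, 0.026, 0.002, 0, 0, 0], [0.093, -0.058, 0.053, 0.004, 0, 0, 0], [0.093, -0.087, 0.079, 0.006, 0, 0, 0], [0.093, -0.116, 0.105, 0.008, 0, 0, 0], [0.093, -0.145, 0.132, 0.01, 0, 0, 0], [0.093, -0.174, 0.158, 0.012, 0, 0, 0], [0.093, -0.203, 0.184, 0.014, 0, 0, 0], [0.093, -0.232, 0.21, 0.016, 0, 0, 0]],
])

```text
t: 1.43
ee_pos: [0.4148, -0.0678, 0.2124]
ee_rot: [[0.388, 0.922, -0.0], [0.922, -0.388, 0.0], [0.0, -0.0, -1.0]]
wrist_force: [0.9, -0.0, 0.2]
finger_gap: 0.0925
```

send_rows([
  [[0.093, -0.029, 0.026, 0.002, 0, 0, 0.12], [0.093, -0.058, 0.053, 0.004, 0, 0, 0.24], [0.093, -0.087, 0.079, 0.006, 0, 0, 0.36], [0.093, -0.11, 0.1, 0.008, 0, 0, 0.48], [0.093, -0.125, 0.113, 0.01, 0, 0, 0.6], [0.093, -0.132, 0.12, 0.012, 0, 0, 0.72], [0.093, -0.132, 0.12, 0.012, 0, 0, 0.84], [0.093, -0.132, 0.12, 0.012, 0, 0, 0.96]],
])

```text
t: 2.1
ee_pos: [0.4741, -0.2348, 0.1997]
ee_rot: [[0.979, 0.204, -0.001], [0.204, -0.979, 0.001], [-0.001, -0.001, -1.0]]
wrist_force: [1.0, -0.5, -0.6]
finger_gap: 0.0928
```

send_rows([
  [[0.093, 0, 0, 0, 0, 0, 0.12], [0.093, 0, 0, 0, 0, 0, 0.22], [0.093, 0, 0, 0, 0, 0, 0.25], [0.093, 0, 0, 0, 0, 0, 0.25]],
])

```text
t: 2.43
ee_pos: [0.4741, -0.2339, 0.2002]
ee_rot: [[0.999, -0.038, -0.001], [-0.038, -0.999, 0.001], [-0.001, -0.001, -1.0]]
wrist_force: [-0.1, 0.1, -0.8]
finger_gap: 0.0931
```

send_rows([
  [[0.093, 0, 0, 0.01, 0, 0, 0], [0.093, 0, 0, 0.03, 0, 0, 0], [0.093, 0, 0, 0.05, 0, 0, 0], [0.085, 0, 0, 0.07, 0, 0, 0], [0.075, 0, 0, 0.09, 0, 0, 0], [0.065, 0, 0, 0.105, 0, 0, 0], [0.055, 0, 0, 0.115, 0, 0, 0], [0.045, 0, 0, 0.119, 0, 0, 0]],
], force=40)

```text
t: 3.1
ee_pos: [0.4733, -0.2332, 0.0795]
ee_rot: [[0.999, -0.036, -0.003], [-0.036, -0.999, 0.002], [-0.003, -0.002, -1.0]]
wrist_force: [-0.9, 0.8, 0.0]
finger_gap: 0.0644
```

```bash
python3 - <<'E'
from m import *
T=read_camera("top");S=read_camera("side"); cv2.imwrite("pics/top1.png",T);cv2.imwrite("pics/side1.png",S)
s=get_state(); print(s["t"],s["ee_pos"],s["finger_gap"],s["wrist_force"])
o=np.zeros((600,800,3),np.uint8); o[:300]=cv2.resize(T[195:285,340:580],(800,300)); o[300:]=cv2.resize(S[220:370,260:460],(400,300)).repeat(1,1) if 0 else cv2.resize(S[220:370,200:600],(800,300)); cv2.imwrite("pics/c2.png",o)
E
```

```text
3.2 [ 0.47394775 -0.23372614  0.08084701] 0.05622240102003323 [ 0.25876165 -0.76320809  0.39188511]
```

View pics/c2.png

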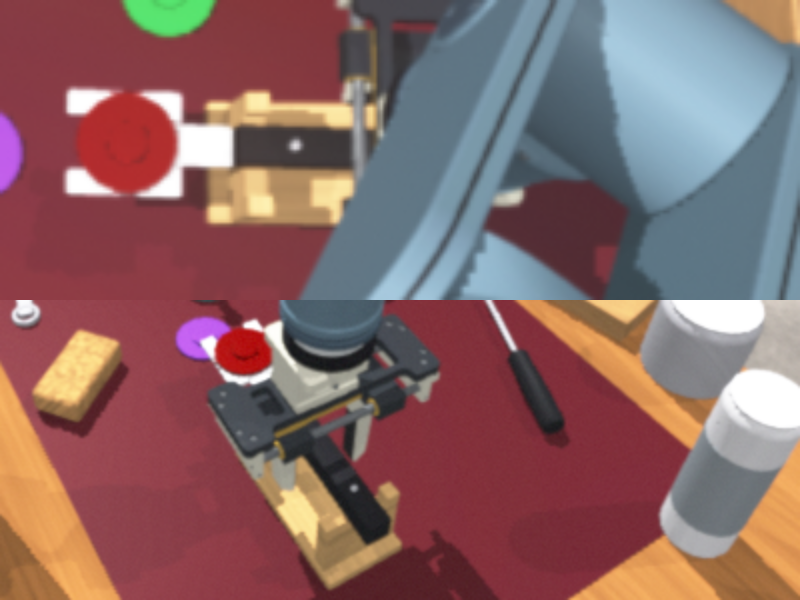

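The fingers straddle the handle mid-cradle and nothing touches the cover. Closing gently.

send_rows([
  [[0.04, 0, 0, 0, 0, 0, 0], [0.034, 0, 0, 0, 0, 0, 0], [0.029, 0, 0, 0, 0, 0, 0], [0.027, 0, 0, 0, 0, 0, 0], [0.025, 0, 0, 0, 0, 0, 0], [0.023, 0, 0, 0, 0, 0, 0], [0.021, 0, 0, 0, 0, 0, 0], [0.018, 0, 0, 0, 0, 0, 0]],
], force=20)

```text
t: 3.87
ee_pos: [0.4748, -0.2342, 0.0821]
ee_rot: [[0.999, -0.037, 0.001], [-0.037, -0.999, -0.001], [0.001, 0.001, -1.0]]
wrist_force: [1.2, 0.6, 4.0]
finger_gap: 0.0237
```

send_rows([
  [[0.015, 0, 0, 0, 0, 0, 0], [0.01, 0, 0, 0, 0, 0, 0], [0.0, 0, 0, 0, 0, 0, 0]],
], force=50)

```text
t: 4.12
ee_pos: [0.4748, -0.2342, 0.0821]
ee_rot: [[0.999, -0.037, 0.001], [-0.037, -0.999, -0.001], [0.001, 0.001, -1.0]]
wrist_force: [1.6, -0.1, 5.7]
finger_gap: 0.0237
```

send_rows([
  [[0, 0, 0, -0.001, 0, 0, 0], [0, 0, 0, -0.003, 0, 0, 0], [0, 0, 0, -0.006, 0, 0, 0], [0, 0, 0, -0.01, 0, 0, 0], [0, 0, 0, -0.014, 0, 0, 0], [0, 0, 0, -0.017, 0, 0, 0], [0, 0, 0, -0.019, 0, 0, 0], [0, 0, 0, -0.02, 0, 0, 0]],
])

```text
t: 4.78
ee_pos: [0.4745, -0.2342, 0.1022]
ee_rot: [[0.999, -0.037, 0.001], [-0.037, -0.999, -0.0], [0.001, 0.0, -1.0]]
wrist_force: [-0.5, 0.3, -2.5]
finger_gap: 0.0234
```

```bash
python3 - <<'E'
from m import *
T=read_camera("top");S=read_camera("side"); cv2.imwrite("pics/top2.png",T);cv2.imwrite("pics/side2.png",S)
s=get_state(); print(s["t"],s["ee_pos"],s["ee_rot"],s["finger_gap"],s["wrist_force"],s["wrist_torque"])
b1,b2=(355,210,405,262),(295,220,345,262)
c=[np.array(cv2.fitEllipse(big(red(I,b),b))[0]) for I,b in((T,b1),(S,b2))]
print(c,*tri(*c))
o=np.zeros((600,800,3),np.uint8); o[:300]=cv2.resize(T[195:285,340:580],(800,300)); o[300:]=cv2.resize(S[220:370,200:600],(800,300)); cv2.imwrite("pics/c3.png",o)
E
```

```text
4.8833 [ 0.47445343 -0.23410052  0.10192116] [[ 9.99316877e-01 -3.69545013e-02  3.79029146e-04]
 [-3.69543807e-02 -9.99316902e-01 -3.20243135e-04]
 [ 3.90604658e-04  3.06017583e-04 -9.99999877e-01]] 0.02382103622729384 [-0.67865424  0.02850762 -3.13112685] [-0.18846719  0.07959406  0.01986607]
[array([378.57666016, 236.63800049]), array([321.24520874, 238.48194885])] [ 0.48041859 -0.08437468  0.08994786] [-0.11088995  0.30514543] [ 0.31967128 -0.07460351]
```

View pics/c3.png

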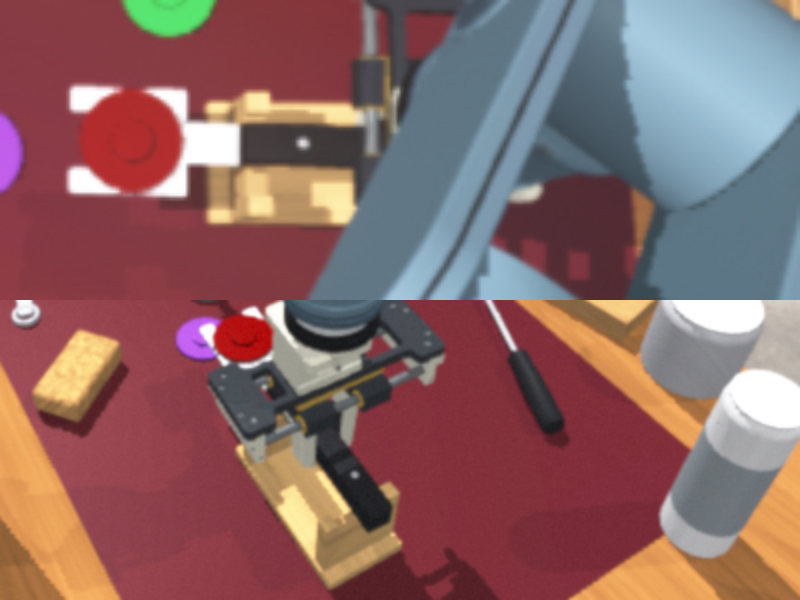

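The fork is up and level, and the cover rose with it, still at the slot centre. Its offset from the TCP is (0.006, 0.150). Raising further and carrying smoothly.

send_rows([
  [[0, 0, 0, -0.002, 0, 0, 0], [0, 0, 0, -0.006, 0, 0, 0], [0, 0, 0, -0.012, 0, 0, 0], [0, 0, 0, -0.02, 0, 0, 0], [0, 0, 0, -0.028, 0, 0, 0], [0, 0, 0, -0.036, 0, 0, 0], [0, 0, 0, -0.042, 0, 0, 0], [0, 0, 0, -0.046, 0, 0, 0]],
])

```text
t: 5.55
ee_pos: [0.4748, -0.2343, 0.149]
ee_rot: [[0.999, -0.037, 0.001], [-0.037, -0.999, -0.001], [0.001, 0.001, -1.0]]
wrist_force: [0.3, -0.7, -3.4]
finger_gap: 0.0236
```

send_rows([
  [[0, 0.001, -0.0017, -0.002, 0, 0, 0], [0, 0.003, -0.0052, -0.003, 0, 0, 0], [0, 0.006, -0.0104, -0.004, 0, 0, 0], [0, 0.0099, -0.0174, -0.004, 0, 0, 0], [0, 0.0149, -0.0261, -0.004, 0, 0, 0], [0, 0.0203, -0.0356, -0.004, 0, 0, 0], [0, 0.0258, -0.0452, -0.004, 0, 0, 0], [0, 0.0312, -0.0547, -0.004, 0, 0, 0]],
])

```text
t: 6.22
ee_pos: [0.5082, -0.1791, 0.1514]
ee_rot: [[0.999, -0.036, -0.0], [-0.036, -0.999, 0.0], [-0.0, -0.0, -1.0]]
wrist_force: [-0.5, -0.2, -2.6]
finger_gap: 0.0238
```

send_rows([
  [[0, 0.0055, -0.0096, 0, 0, 0, 0], [0, 0.0109, -0.0191, 0, 0, 0, 0], [0, 0.0164, -0.0287, 0, 0, 0, 0], [0, 0.0218, -0.0382, 0, 0, 0, 0], [0, 0.0273, -0.0478, 0, 0, 0, 0], [0, 0.0327, -0.0573, 0, 0, 0, 0], [0, 0.0382, -0.0669, 0, 0, 0, 0], [0, 0.0436, -0.0764, 0, 0, 0, 0]],
])

```text
t: 6.88
ee_pos: [0.5545, -0.1048, 0.1516]
ee_rot: [[0.999, -0.037, -0.0], [-0.037, -0.999, 0.0], [-0.0, -0.0, -1.0]]
wrist_force: [0.3, 0.2, -2.5]
finger_gap: 0.024
```

send_rows([
  [[0, 0.0055, -0.0096, 0, 0, 0, 0], [0, 0.0109, -0.0191, 0, 0, 0, 0], [0, 0.0164, -0.0287, 0, 0, 0, 0], [0, 0.0218, -0.0382, 0, 0, 0, 0], [0, 0.0273, -0.0478, 0, 0, 0, 0], [0, 0.0327, -0.0573, 0, 0, 0, 0], [0, 0.0382, -0.0669, 0, 0, 0, 0], [0, 0.0436, -0.0764, 0, 0, 0, 0]],
])

```text
t: 7.55
ee_pos: [0.6009, -0.0301, 0.1516]
ee_rot: [[0.999, -0.037, -0.0], [-0.037, -0.999, 0.0], [-0.0, -0.0, -1.0]]
wrist_force: [-0.6, -0.3, -3.0]
finger_gap: 0.0235
```

send_rows([
  [[0, 0.0055, -0.0096, 0, 0, 0, 0], [0, 0.0109, -0.0191, 0, 0, 0, 0], [0, 0.0164, -0.0287, 0, 0, 0, 0], [0, 0.0218, -0.0382, 0, 0, 0, 0], [0, 0.0273, -0.0478, 0, 0, 0, 0], [0, 0.0327, -0.0573, 0, 0, 0, 0], [0, 0.0382, -0.0669, 0, 0, 0, 0], [0, 0.0431, -0.0756, 0, 0, 0, 0]],
])

```text
t: 8.22
ee_pos: [0.6468, 0.044, 0.1516]
ee_rot: [[0.999, -0.037, 0.0], [-0.037, -0.999, 0.0], [-0.0, -0.0, -1.0]]
wrist_force: [0.3, 0.6, -3.0]
finger_gap: 0.0236
```

send_rows([
  [[0, 0.0045, -0.0078, 0, 0, 0, 0], [0, 0.0079, -0.0138, 0, 0, 0, 0], [0, 0.0109, -0.019, 0, 0, 0, 0], [0, 0.013, -0.0225, 0, 0, 0, 0], [0, 0.0141, -0.0245, 0, 0, 0, 0], [0, 0.0147, -0.0255, 0, 0, 0, 0], [0, 0.0147, -0.0255, 0, 0, 0, 0], [0, 0.0147, -0.0255, 0, 0, 0, 0]],
])

```text
t: 8.88
ee_pos: [0.6617, 0.0676, 0.1517]
ee_rot: [[0.999, -0.037, -0.0], [-0.037, -0.999, -0.0], [-0.0, 0.0, -1.0]]
wrist_force: [-0.8, -0.4, -2.5]
finger_gap: 0.0235
```

```bash
python3 - <<'E'
from m import *
T=read_camera("top");S=read_camera("side"); cv2.imwrite("pics/top3.png",T);cv2.imwrite("pics/side3.png",S)
s=get_state(); print(s["t"],s["ee_pos"],s["ee_rot"].round(4),s["finger_gap"])
e=s["ee_pos"]+[.0057,.1497,0]; e[2]+=-.006-.008+.0025; pt,ps=proj("top",e),proj("side",e); print(e,pt,ps)
c=[]
for I,p in((T,pt),(S,ps)):
    x,y=p.astype(int); b=(x-26,y-26,x+27,y+27); c.append(np.array(cv2.fitEllipse(big(red(I,b),b))[0]))
print(c,*tri(*c)); print(onz("top",c[0],e[2]),onz("side",c[1],e[2]))
o=np.zeros((600,800,3),np.uint8)
for i,(I,p) in enumerate(((T,pt),(S,ps))):
    x,y=p.astype(int); y=max(y,60); o[:,400*i:400*i+400]=cv2.resize(I[y-60:y+90,x-50:x+50],(400,600),interpolation=2)
cv2.imwrite("pics/c4.png",o)
E
```

```text
8.9833 [0.66172747 0.06747019 0.15168851] [[ 9.993e-01 -3.740e-02 -1.000e-04]
 [-3.740e-02 -9.993e-01 -1.000e-04]
 [-1.000e-04  1.000e-04 -1.000e+00]] 0.0236472743027384
[0.66742747 0.21717019 0.14018851] [228.1582341  141.68153208] [325.12695638 122.70129185]Traceback (most recent call last):
  File "<stdin>", line 7, in <module>
  File "m.py", line 7, in big
    cs,_=cv2.findContours(m,0,cv2.CHAIN_APPROX_NONE); c=max(cs,key=cv2.contourArea)
                                                        ~~~^^^^^^^^^^^^^^^^^^^^^^^^
ValueError: max() iterable argument is empty
```

```bash
python3 - <<'E'
from m import *
T=cv2.imread("pics/top3.png");S=cv2.imread("pics/side3.png")
o=np.zeros((600,800,3),np.uint8)
o[:,:400]=cv2.resize(T[80:230,178:278],(400,600),interpolation=2);o[:,400:]=cv2.resize(S[70:220,275:375],(400,600),interpolation=2)
cv2.imwrite("pics/c4.png",o)
E
```

```text
(no output)
```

View pics/c4.png

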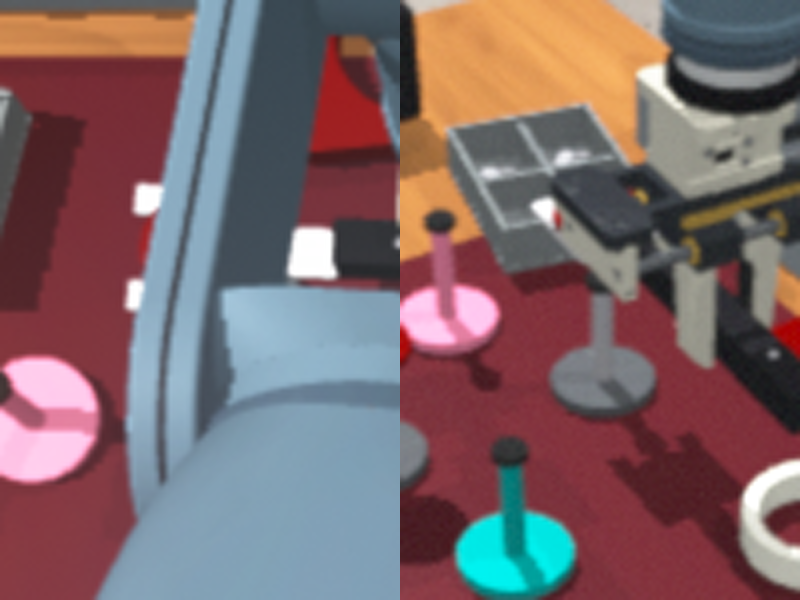

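```bash
python3 - <<'E'
from m import *
T=cv2.imread("pics/top3.png").astype(int)
e=np.array([.66173,.06747,.1517-.014-.008+.005-.0]); # tine upper face = underside+5; grip=tcp-6mm; underside=grip-13
e[2]=.1517-.006-.013+.005
d=np.array([.0374,.9993,0]);n=np.array([.9993,-.0374,0])
for k in(-25,25): print("tip",proj("top",e+d*.187+n*k/1000))
print("cover left edge",proj("top",e+d*.182+[0,0,.005]))
for y in(127,129,131,152,154,156): r=np.where(T[y,200:225].min(1)>190)[0]+200; print(y,r)
for y in(137,140,143,146): print(y,T[y,208:218].tolist())
E
```

```text
tip [208.87524143 153.55523467]
tip [210.79459883 129.59557756]
cover left edge [211.73829771 140.81370019]
127 [212 213 214 215 216 217 218]
129 [212 213 214 215 216 217]
131 [212 213 214 215 216 217]
152 [210 211 212 213]
154 [210 211 212]
156 [210 211 212]
137 [[58, 49, 123], [59, 50, 123], [60, 50, 123], [60, 50, 123], [58, 49, 126], [51, 44, 140], [41, 38, 158], [70, 63, 158], [143, 127, 150], [193, 173, 145]]
140 [[60, 50, 123], [60, 50, 123], [60, 51, 123], [60, 50, 124], [55, 46, 134], [45, 41, 153], [54, 49, 161], [130, 115, 156], [193, 172, 148], [194, 173, 141]]
143 [[61, 50, 123], [60, 50, 123], [60, 50, 123], [60, 50, 125], [57, 48, 135], [53, 47, 154], [96, 85, 157], [164, 146, 147], [195, 174, 144], [193, 172, 141]]
146 [[61, 51, 123], [61, 50, 123], [61, 51, 124], [61, 52, 124], [62, 52, 125], [71, 62, 132], [136, 121, 143], [193, 172, 145], [193, 172, 140], [193, 171, 140]]
```

In the top view the cover's far edge and the tine tips lie about 1 px (1.7 mm) short in y, while x agrees. I'll shift +1.5 mm in y, then lower slowly through contact at TCP z≈0.104.

send_rows([
  [[0, 0, -0.0005, 0.002, 0, 0, 0], [0, 0, -0.001, 0.006, 0, 0, 0], [0, 0, -0.0015, 0.012, 0, 0, 0], [0, 0, -0.0015, 0.018, 0, 0, 0], [0, 0, -0.0015, 0.024, 0, 0, 0], [0, 0, -0.0015, 0.03, 0, 0, 0], [0, 0, -0.0015, 0.035, 0, 0, 0], [0, 0, -0.0015, 0.039, 0, 0, 0]],
])

```text
t: 9.65
ee_pos: [0.6616, 0.0694, 0.1116]
ee_rot: [[0.999, -0.037, -0.001], [-0.037, -0.999, 0.0], [-0.001, -0.0, -1.0]]
wrist_force: [0.5, 0.1, -2.5]
finger_gap: 0.0238
```

send_rows([
  [[0, 0, 0, 0.002, 0, 0, 0], [0, 0, 0, 0.004, 0, 0, 0], [0, 0, 0, 0.0055, 0, 0, 0], [0, 0, 0, 0.007, 0, 0, 0], [0, 0, 0, 0.0085, 0, 0, 0], [0, 0, 0, 0.01, 0, 0, 0], [0, 0, 0, 0.0115, 0, 0, 0], [0, 0, 0, 0.013, 0, 0, 0]],
])

```text
t: 10.32
ee_pos: [0.662, 0.0694, 0.0997]
ee_rot: [[0.999, -0.037, 0.0], [-0.037, -0.999, 0.0], [0.0, -0.0, -1.0]]
wrist_force: [0.4, 0.2, -2.3]
finger_gap: 0.0238
```

send_rows([
  [[0, 0, 0, 0.002, 0, 0, 0], [0, 0, 0, 0.004, 0, 0, 0], [0, 0, 0, 0.006, 0, 0, 0], [0, 0, 0, 0.008, 0, 0, 0], [0, 0, 0, 0.0095, 0, 0, 0], [0, 0, 0, 0.0105, 0, 0, 0], [0, 0, 0, 0.011, 0, 0, 0], [0, 0, 0, 0.011, 0, 0, 0]],
])

```text
t: 10.98
ee_pos: [0.6618, 0.0694, 0.0885]
ee_rot: [[0.999, -0.037, -0.0], [-0.037, -0.999, 0.0], [-0.0, -0.0, -1.0]]
wrist_force: [0.4, 0.1, -1.4]
finger_gap: 0.024
```

```bash
python3 - <<'E'
from m import *
T=read_camera("top");S=read_camera("side"); cv2.imwrite("pics/top4.png",T);cv2.imwrite("pics/side4.png",S)
s=get_state(); print(s["t"],s["ee_pos"],s["finger_gap"],s["wrist_force"],s["wrist_torque"])
o=np.zeros((600,800,3),np.uint8)
o[:,:400]=cv2.resize(T[80:230,178:278],(400,600),interpolation=2);o[:,400:]=cv2.resize(S[70:220,275:375],(400,600),interpolation=2)
cv2.imwrite("pics/c5.png",o)
E
```

```text
11.0833 [0.66194048 0.06936546 0.0887096 ] 0.02399160018451036 [ 0.0091092  -1.31156197 -2.45172441] [-0.12231594 -0.00307905 -0.0091385 ]
```

View pics/c5.png

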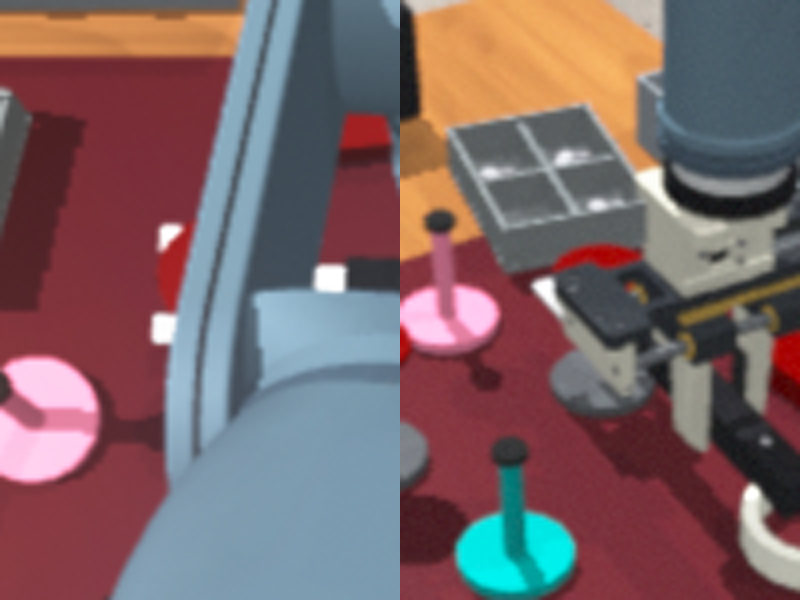

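```bash
python3 - <<'E'
from m import *
T=cv2.imread("pics/top4.png").astype(int)
c=np.array([.6678,.2175,.0975])
P=np.array([proj("top",c+.032*np.array([np.cos(a),np.sin(a),0])) for a in np.linspace(0,6.28,200)]); i=P[:,0].argmin(); print("expect left",P[i], "if tilt/low 15mm",proj("top",c+[0,.032,-.015]))
for y in range(140,158,3): print(y,T[y,213:224,2].tolist())
E
```

```text
expect left [216.81399797 148.498057  ] if tilt/low 15mm [218.43593953 150.03196597]
140 [125, 125, 125, 127, 168, 238, 250, 215, 176, 166, 165]
143 [125, 126, 125, 126, 140, 160, 167, 166, 165, 166, 165]
146 [126, 126, 125, 129, 143, 161, 165, 166, 165, 165, 163]
149 [126, 126, 125, 126, 140, 163, 166, 165, 166, 165, 158]
152 [127, 125, 127, 127, 139, 159, 165, 166, 165, 160, 150]
155 [128, 128, 128, 127, 128, 139, 157, 165, 164, 159, 148]
```

send_rows([
  [[0, 0, 0.001, 0, 0, 0, 0], [0, 0, 0.003, 0, 0, 0, 0], [0, 0, 0.007, 0, 0, 0, 0], [0, 0, 0.013, 0, 0, 0, 0], [0, 0, 0.02, 0, 0, 0, 0], [0, 0, 0.028, 0, 0, 0, 0], [0, 0, 0.036, 0, 0, 0, 0], [0, 0, 0.044, 0, 0, 0, 0]],
])

```text
t: 11.75
ee_pos: [0.6602, 0.0242, 0.0887]
ee_rot: [[0.999, -0.037, 0.0], [-0.037, -0.999, -0.0], [0.0, 0.0, -1.0]]
wrist_force: [0.1, 0.3, -2.2]
finger_gap: 0.0239
```

send_rows([
  [[0, 0, 0.008, 0, 0, 0, 0], [0, 0, 0.016, 0, 0, 0, 0], [0, 0, 0.024, 0, 0, 0, 0], [0, 0, 0.034, 0, 0, 0, 0], [0, 0, 0.046, 0, 0, 0, 0], [0, 0, 0.056, 0, 0, 0, 0], [0, 0, 0.062, 0, 0, 0, 0], [0, 0, 0.066, 0, 0, 0, 0]],
])

```text
t: 12.42
ee_pos: [0.6578, -0.042, 0.0887]
ee_rot: [[0.999, -0.038, 0.0], [-0.038, -0.999, -0.0], [0.0, 0.0, -1.0]]
wrist_force: [-0.4, -0.6, -1.4]
finger_gap: 0.0239
```

```bash
python3 - <<'E'
from m import *
T=read_camera("top");S=read_camera("side"); cv2.imwrite("pics/top5.png",T);cv2.imwrite("pics/side5.png",S)
s=get_state(); print(s["t"],s["ee_pos"],s["finger_gap"],s["wrist_force"])
o=np.zeros((600,800,3),np.uint8)
o[:,:400]=cv2.resize(T[80:230,178:278],(400,600),interpolation=2);o[:,400:]=cv2.resize(S[70:220,275:375],(400,600),interpolation=2)
cv2.imwrite("pics/c6.png",o)
E
```

```text
12.5167 [ 0.65783278 -0.04149365  0.0886395 ] 0.02358522248748992 [ 1.04832682 -0.00997603 -2.08963654]
```

View pics/c6.png

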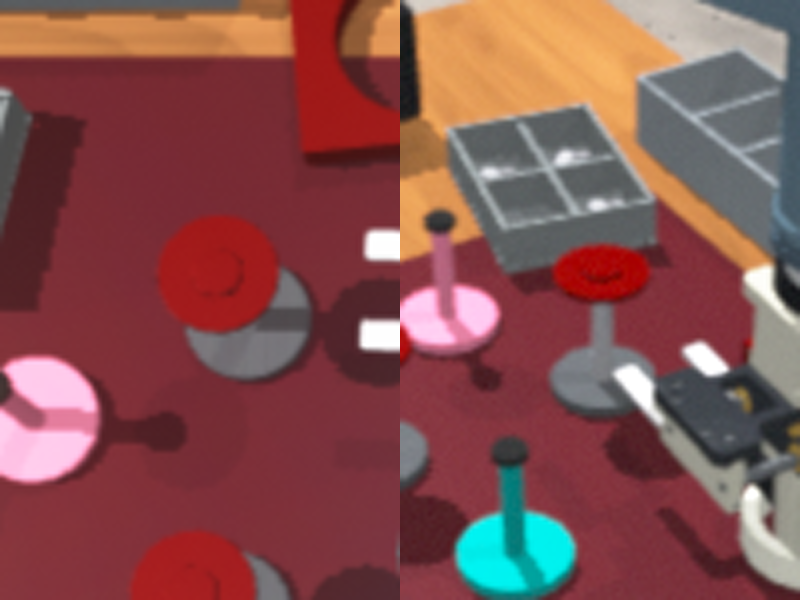

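The cover sits flat and centred on the grey stand (top 232.5,148.3), and the fork is out. Raising the fork and returning it over the cradle.

send_rows([
  [[0, 0, 0.002, -0.003, 0, 0, 0], [0, 0, 0, -0.01, 0, 0, 0], [0, 0, 0, -0.02, 0, 0, 0], [0, 0, 0, -0.03, 0, 0, 0], [0, 0, 0, -0.04, 0, 0, 0], [0, 0, 0, -0.05, 0, 0, 0], [0, 0, 0, -0.057, 0, 0, 0], [0, 0, 0, -0.06, 0, 0, 0]],
])

```text
t: 13.18
ee_pos: [0.6587, -0.0406, 0.1509]
ee_rot: [[0.999, -0.037, 0.003], [-0.037, -0.999, -0.001], [0.003, 0.001, -1.0]]
wrist_force: [0.8, -0.1, -2.6]
finger_gap: 0.0237
```

send_rows([
  [[0, -0.0033, 0.0038, 0, 0, 0, 0], [0, -0.0099, 0.0113, 0, 0, 0, 0], [0, -0.0198, 0.0225, 0, 0, 0, 0], [0, -0.0317, 0.036, 0, 0, 0, 0], [0, -0.0436, 0.0495, 0, 0, 0, 0], [0, -0.0555, 0.0631, 0, 0, 0, 0], [0, -0.0674, 0.0766, 0, 0, 0, 0], [0, -0.0793, 0.0901, 0, 0, 0, 0]],
])

```text
t: 13.85
ee_pos: [0.5733, -0.1286, 0.1478]
ee_rot: [[0.999, -0.037, -0.002], [-0.037, -0.999, 0.0], [-0.002, -0.0, -1.0]]
wrist_force: [0.2, -0.9, -2.5]
finger_gap: 0.0235
```

send_rows([
  [[0, -0.0126, 0.0143, 0, 0, 0, 0], [0, -0.0262, 0.0297, 0, 0, 0, 0], [0, -0.0397, 0.0451, 0, 0, 0, 0], [0, -0.0533, 0.0605, 0, 0, 0, 0], [0, -0.0669, 0.0759, 0, 0, 0, 0], [0, -0.0795, 0.0902, 0, 0, 0, 0], [0, -0.0901, 0.1023, 0, 0, 0, 0], [0, -0.0969, 0.11, 0, 0, 0, 0]],
])

```text
t: 14.52
ee_pos: [0.4721, -0.2351, 0.148]
ee_rot: [[0.999, -0.038, -0.002], [-0.038, -0.999, 0.001], [-0.002, -0.0, -1.0]]
wrist_force: [1.4, -0.2, -2.6]
finger_gap: 0.0233
```

send_rows([
  [[0, 0, 0, 0.003, 0, 0, 0], [0, 0, 0, 0.01, 0, 0, 0], [0, 0, 0, 0.018, 0, 0, 0], [0, 0, 0, 0.026, 0, 0, 0], [0, 0, 0, 0.034, 0, 0, 0], [0, 0, 0, 0.039, 0, 0, 0], [0, 0, 0, 0.041, 0, 0, 0], [0, 0, 0, 0.041, 0, 0, 0]],
])

```text
t: 15.18
ee_pos: [0.4742, -0.2335, 0.1068]
ee_rot: [[0.999, -0.036, -0.001], [-0.036, -0.999, 0.001], [-0.001, -0.001, -1.0]]
wrist_force: [0.3, 0.3, -2.8]
finger_gap: 0.0235
```

```bash
python3 - <<'E'
from m import *
T=read_camera("top"); cv2.imwrite("pics/top6.png",T)
s=get_state(); print(s["t"],s["ee_pos"],s["ee_rot"].round(4),s["finger_gap"],s["wrist_force"])
b=(212,130,252,170); e=cv2.fitEllipse(big(red(T,b),b)); print(e,onz("top",e[0],.095))
J=T.astype(int); print([ (x,np.where(J[205:270,x].min(1)>200)[0][[0,-1]]+205) for x in(362,364,398,402)])
E
```

```text
15.2333 [ 0.47443299 -0.23373895  0.10728044] [[ 9.993e-01 -3.650e-02 -5.000e-04]
 [-3.650e-02 -9.993e-01  4.000e-04]
 [-5.000e-04 -4.000e-04 -1.000e+00]] 0.023536653374177197 [-1.24512516 -0.37267297 -1.95424876]
((231.82754516601562, 147.62730407714844), (27.537397384643555, 29.26067352294922), 63.87873077392578) [0.66910825 0.21871174 0.095     ]
[(362, array([221, 252])), (364, array([221, 252])), (398, array([232, 243])), (402, array([232, 243]))]
```

Back at the starting grasp position, and the cover is within about 1–2 mm of the pad centre. Lowering into the cradle and releasing slowly.

send_rows([
  [[0, 0, 0, 0.004, 0, 0, 0], [0, 0, 0, 0.009, 0, 0, 0], [0, 0, 0, 0.014, 0, 0, 0], [0, 0, 0, 0.018, 0, 0, 0], [0, 0, 0, 0.021, 0, 0, 0], [0, 0, 0, 0.023, 0, 0, 0], [0, 0, 0, 0.0245, 0, 0, 0], [0, 0, 0, 0.0255, 0, 0, 0]],
])

```text
t: 15.9
ee_pos: [0.4743, -0.234, 0.0821]
ee_rot: [[0.999, -0.037, -0.0], [-0.037, -0.999, 0.0], [-0.0, -0.0, -1.0]]
wrist_force: [-2.9, 2.3, 8.9]
finger_gap: 0.0237
```

send_rows([
  [[0.02, 0, 0, 0, 0, 0, 0], [0.024, 0, 0, 0, 0, 0, 0], [0.026, 0, 0, 0, 0, 0, 0], [0.03, 0, 0, 0, 0, 0, 0], [0.036, 0, 0, 0, 0, 0, 0], [0.044, 0, 0, 0, 0, 0, 0], [0.054, 0, 0, 0, 0, 0, 0], [0.06, 0, 0, 0, 0, 0, 0]],
])

```text
t: 16.57
ee_pos: [0.4744, -0.2341, 0.0823]
ee_rot: [[0.999, -0.037, 0.0], [-0.037, -0.999, -0.0], [0.0, 0.0, -1.0]]
wrist_force: [0.3, 0.2, -0.1]
finger_gap: 0.0515
```

```bash
python3 - <<'E'
from h import *
S=read_camera("side");T=read_camera("top"); s=get_state(); print(s["t"],s["ee_pos"],s["finger_gap"],s["wrist_force"])
o=np.zeros((600,800,3),np.uint8); o[:300]=cv2.resize(T[195:285,340:580],(800,300)); o[300:]=cv2.resize(S[220:370,200:600],(800,300)); cv2.imwrite("pics/c7.png",o)
E
```

```text
16.6667 [ 0.4743497  -0.23405     0.08216643] 0.05806165736733776 [-1.33643631 -0.50186431 -0.7737274 ]
```

View pics/c7.png

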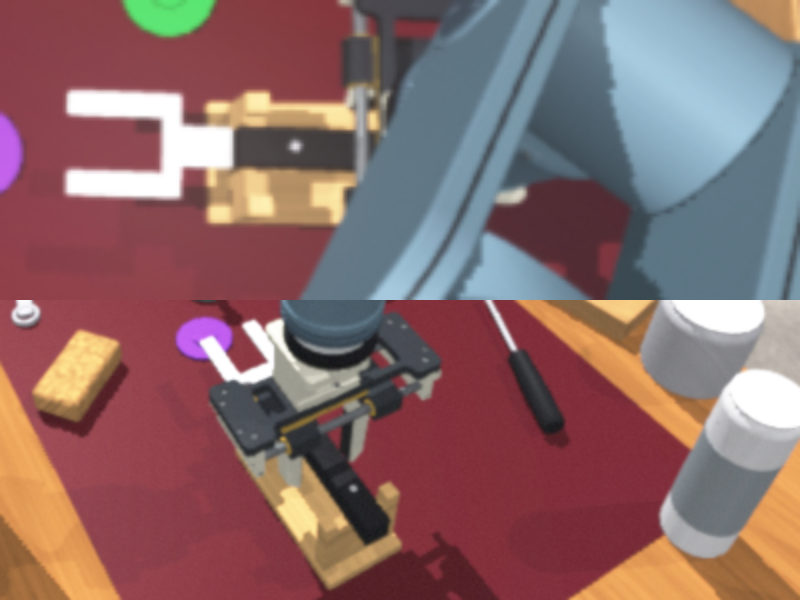

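The fork lies in its cradle as it did at the start, and the fingers are free. Raising straight up.

send_rows([
  [[0.07, 0, 0, -0.003, 0, 0, 0], [0.07, 0, 0, -0.012, 0, 0, 0], [0.07, 0, 0, -0.03, 0, 0, 0], [0.07, 0, 0, -0.055, 0, 0, 0], [0.07, 0, 0, -0.08, 0, 0, 0], [0.07, 0, 0, -0.11, 0, 0, 0], [0.07, 0, 0, -0.13, 0, 0, 0], [0.07, 0, 0, -0.14, 0, 0, 0]],
])

```text
t: 17.33
ee_pos: [0.4755, -0.2348, 0.2262]
ee_rot: [[0.999, -0.037, 0.005], [-0.037, -0.999, -0.004], [0.005, 0.003, -1.0]]
wrist_force: [0.1, 0.3, -1.5]
finger_gap: 0.07
```

send_rows([
  [[0.07, -0.01, 0.01, 0, 0, 0, 0], [0.07, -0.03, 0.01, 0, 0, 0, 0], [0.07, -0.06, 0.01, 0, 0, 0, 0], [0.07, -0.08, 0.01, 0, 0, 0, 0], [0.07, -0.09, 0.01, 0, 0, 0, 0], [0.07, -0.09, 0.01, 0, 0, 0, 0], [0.07, -0.09, 0.01, 0, 0, 0, 0]],
])

```text
t: 17.92
ee_pos: [0.3844, -0.241, 0.2224]
ee_rot: [[0.999, -0.038, 0.001], [-0.038, -0.999, -0.0], [0.001, 0.0, -1.0]]
wrist_force: [0.8, -0.7, 0.1]
finger_gap: 0.0704
```

```bash
python3 - <<'E'
from m import *
S=read_camera("side");T=read_camera("top"); s=get_state(); print(s["t"],s["ee_pos"],s["finger_gap"],s["wrist_force"])
for n,bT,bS in(("wet",(212,130,252,170),(305,120,345,150)),("dry",(205,208,248,247),(248,145,284,168))):
    c=[np.array(cv2.fitEllipse(big(red(I,b),b))[0]) for I,b in((T,bT),(S,bS))]; print(n,tri(*c)[0],onz("top",c[0],.095))
o=np.zeros((600,800,3),np.uint8); o[:300]=cv2.resize(T[125:275,190:590],(800,300)); o[300:]=cv2.resize(S[110:260,200:600],(800,300)); cv2.imwrite("pics/c8.png",o)
E
```

```text
18.0167 [ 0.38505197 -0.24104949  0.22232529] 0.06984264585229474 [ 0.99632269 -0.1989065  -0.04233353]Traceback (most recent call last):
  File "<stdin>", line 4, in <module>
  File "m.py", line 7, in big
    cs,_=cv2.findContours(m,0,cv2.CHAIN_APPROX_NONE); c=max(cs,key=cv2.contourArea)
                                                        ~~~^^^^^^^^^^^^^^^^^^^^^^^^
ValueError: max() iterable argument is empty
```

```bash
python3 - <<'E'
from m import *
S=read_camera("side");T=read_camera("top")
for n,I,b in(("wetT",T,(212,130,252,170)),("wetS",S,(305,120,345,150)),("dryT",T,(205,208,248,247)),("dryS",S,(248,145,284,168))):
    try: c=cv2.fitEllipse(big(red(I,b),b))[0]; print(n,c,onz("top" if n[3]=="T" else "side",c,.0955))
    except Exception: print(n,"none")
o=np.zeros((600,800,3),np.uint8); o[:300]=cv2.resize(T[125:275,190:590],(800,300)); o[300:]=cv2.resize(S[110:335,200:500],(400,300)).repeat(1,0) if 0 else cv2.resize(S[110:335,150:600],(800,300)); cv2.imwrite("pics/c8.png",o)
E
```

```text
wetT (231.8290557861328, 147.6558837890625) [0.66889057 0.21860447 0.0955    ]
wetS none
dryT (225.2685546875, 227.5215606689453) [0.50058809 0.22673877 0.0955    ]
dryS (264.4172668457031, 155.71388244628906) [0.49779249 0.22586378 0.0955    ]
```

View pics/c8.png

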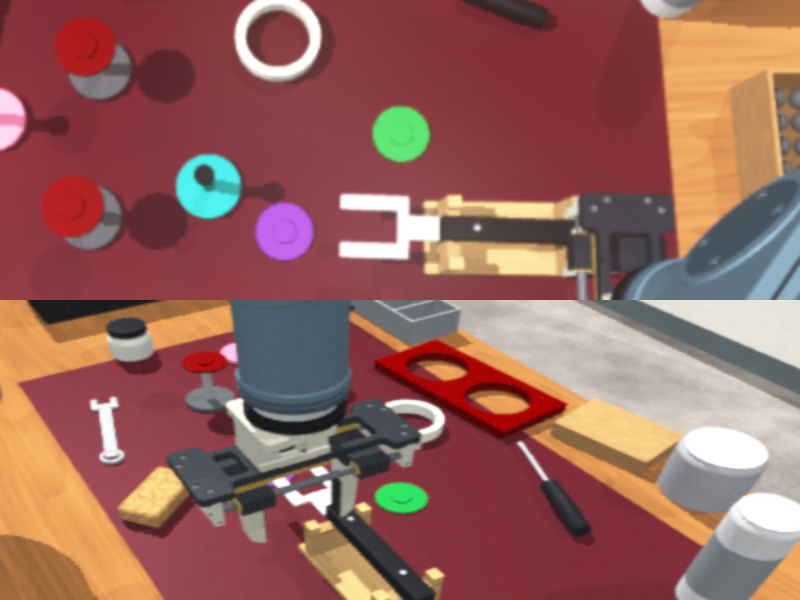

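The wet cover is on its stand, the dry cover hasn't moved, the fork is in the cradle and the arm is clear. The side view of the wet cover is only hidden by the arm. Handing in.

```bash
python3 -c "
from plant import *
print(close_job())"
```

```text
the job is handed in; nothing more can be done
None
```

I carried the wet red cover level on the fork to the empty grey stand and lowered it onto the pad. I then drew the fork out, laid it back in its cradle and handed the job in. It took about 18 s of the 54 s allowed, and only the fork's handle was touched.

**What the last checks showed:**
- **Wet cover:** in the top view it is at (0.669, 0.2186), against the pad at (0.668, 0.2175). That is about 1–2 mm off, within the calibration error. It looked flat in both views once the fork was out.
- **Dry cover:** it has not moved.
- **Fork:** it lies between the cradle's ears in its original place, and the open gripper is clear above it.

**Checks that failed or disagreed:**
- **Side view:** the final side-camera check of the wet cover failed because the arm hid it, so its last position comes from the top camera alone.
- **Position over the pad:** before lowering, the top view put the tine tips and the cover's edge about 1.7 mm short in y. I shifted the fork 1.5 mm to correct for this.

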